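Open the key-operated test-gas valve on the sloped console

ROBOT

A 7-joint arm with a two-finger parallel gripper is mounted at the origin on the work surface. World frame = base frame: x ahead of the robot, y to its left, z up, the work surface at z = 0. Lengths are in mm, angles in degrees, forces in N, time in s.
With the tool pointing down it reaches from about 350 to 900 mm from the base axis. Payload 19.9 kg.
Tool frame: the origin (TCP) lies at the very end of the fingers, on their centre line; the grasp point (between the pads) lies 19 mm behind it (manip.pinch_z is the distance from the TCP to the grasp point, in mm); z points along the fingers, y is the direction in which the jaws open and shut (so a half turn about z gives the same grasp; the last joint's range is limited). The gripper opens to 94 mm and grips with 3 to 60 N. Pads are 16 mm wide; open, the fingers measure 119 mm over their backs; the gripper's body (75 mm by 177 mm) begins 78 mm behind the grasp point.
Start: joints at [73.883, 23.915, -0.59, 92.452, 0.269, 63.638, -3.037], TCP at [148.437, -607.096, 205.425] pointing down, gripper open.
Joint ranges: [-161.28, 161.28], [-22.2, 115.67], [-73.04, 71.86], [3.21, 147.25], [-68.34, 248.33], [10.77, 114.83], [-161.83, 161.83]. Speed limits (degrees/s): [108.29, 108.29, 136.94, 136.94, 172.46, 172.46, 172.46].

INTERFACE

Orientations are given as [roll, pitch, yaw] about the fixed x, y, z axes, in that order (R = Rz(yaw) Ry(pitch) Rx(roll)).
In Python, from station import manip gives the robot as it stands. Calls block until the motion is done:
- manip.move_to(position, orientation): joint-space move of the TCP to a pose.
- manip.move_l(position, speed=150, rot=None): straight line of the TCP; rot=None keeps the orientation; speed is the mean speed in mm/s.
- manip.move_joints(angles): joint-space move.
- manip.move_gripper(opening): finger opening in mm; the grip force is fixed at half the most; returns when the fingers have stopped.
- manip.wait(seconds).
- manip.inverse_kinematics(position, orientation): joint angles nearest the present ones, or None.
- manip.sense(): the state.
- manip.snapshot(name): name is "scene" or "top"; returns a dict with "frame" (420x560x3 uint8, blue, green, red), "camera_matrix" (3x3 intrinsics, pixels), "R" (3x3) and "t" (3): a world point X has camera coordinates R X + t. Camera axes: x right, y down, z forward; pixel columns grow to the right and rows downward; lengths in mm; the calibration is good to about 2 mm. A picture is of the moment at which its call begins. There is no depth.
A pose or a line that the arm cannot do raises manip.Unreachable and nothing moves.
- manip.sign_off(): hands the job in, once; it reports no verdict.
The state is a dict: "time_s": time; "joints": joint angles; "dq": joint speeds; "effort": joint torques, N m; "eef_pos": TCP position; "eef_rot": TCP orientation; "ft_force": force on the tool from outside, world axes, zero at the start; "moment": the same for the moment, N m; "grip_width": finger opening in mm.
Only numpy, scipy, OpenCV 4.12 (cv2) and the standard library are available. Lean on these libraries where they do the work, as an engineer would, in place of code of your own. Each camera call takes 0.05 s, during which the arm holds its last target.

TASK

Take the orange-handled square key out of its grey stand, push it fully home in the recessed square socket on the sloping face of the test console, and with it turn the valve clockwise all the way to its stop at the green mark. Leave the key fully home in the socket and let go of it; turn the valve only with the key, and do not shift or knock over the other things on the bench.

Things in the scene. Friction and masses are not known exactly. Their poses are not given: they have to be found in the camera images.
- key: loose square key, about 150 g, 98 tall, upright in the grey stand at the start: steel shank 16 x 16, 40 long (last 4 necked to 12 x 12), shoulder disc 36 diameter, 5 thick (z 40 to 45), stem 14 diameter, orange T-handle. Origin at the centre of the shank's tip; z along the shank up to the handle, x and y square to its flats, y along the handle bar.
- key_handle (a point): centre of the key's orange handle bar, on the shank's axis, 84 from the tip. The bar is 16 thick (key x), 80 long (key y), 28 tall (key z 70 to 98). Grip it here across the 16.
- key_stand: fixed grey block 70 x 70, 60 tall, on a black foot 84 x 84 x 6, to the robot's left or right. A 21 x 21 hole, 50 deep, in its top holds the key's shank loosely; the key's shoulder rests on the block's top, the key's axes parallel to the block's. Lift the key at least 45 straight up to free it. Origin under its centre.
- console: fixed blue and grey console, 220 wide, 220 up its slope. Its grey face slopes 30 degrees from horizontal, low edge (110 above the bench) at its own -x, towards the robot, high edge 220. A round recess, 58 diameter, in mid-face holds the brass valve spindle. Green mark uphill of it: open; red mark left of it: closed. Else nearly flush (under 4). Origin on the bench, 165 under the face's middle.
- socket (a point): centre of the mouth of the 18.5 x 18.5 square socket, 43 deep, 3 mm chamfer, in the brass spindle (face 40 x 40, sunk 8 below the console's face). z points out along the turning axis, 30 degrees off vertical towards the robot; x and y are square to the socket's flats and turn with it, white pointer along y. The shank fits in any of four quarter turns, with about 0.14 rad play either way.
- socket_seat (a point): point on the socket's axis 40 below its mouth, where the key's tip lies when the key is fully home, its shoulder resting on the spindle's face. Turns with the spindle.
- valve (a joint): angle of the valve spindle: 0 closed (pointer at the red mark), 1.571 fully open (pointer at the green mark), a firm stop at each end; grows clockwise as seen looking onto the face (a turn about -z of socket). Starts between 0.1 and 0.5; about 0.1 N m of friction, stays where it is left.
- meter: grey hand-held meter with a keypad lying flat, 150 x 80 x 34, bystander; origin under its centre
- screwdriver: orange-handled screwdriver lying on the bench, 150 long, bystander
- spanner: steel spanner lying on the bench, 150 long, bystander
- coupling: blue plastic tube coupling standing on end, 48 diameter, 70 tall, bystander; origin under its centre
- jar: small jar with a white lid, 60 diameter, 85 tall, bystander; origin under its centre
Not all that is in view belongs to the job. Of the things that look like the key, the largest one is meant.

How it is judged:
By the outcome, as a careful person would: the job done as asked, in the order asked, and still so for the second after the job is handed in, with the robot touching nothing.
It also fails if it takes over 58 s, if anything falls off the work surface, if the arm or the gripper's body presses on something with over 40 N, if the wrist force passes 120 N, or if a joint passes its speed limit or range.

## Working session

There is one attempt and no reset: what is moved stays moved. The work goes in short steps, each a Python script; the robot and the scene stay as the last script left them, time stands still between calls to the robot, and variables do not carry over. Pictures are saved under pics/ and viewed, and the job is handed in when it is done.

```bash
ls; mkdir -p pics; python3 - <<'E'
from station import manip
import cv2,pickle
for n in("scene","top"):
    s=manip.snapshot(n); cv2.imwrite(f"pics/{n}0.png",s["frame"]); pickle.dump(s,open(f"{n}0.pkl","wb"))
    print(n,s["camera_matrix"],s["R"],s["t"])
s=manip.sense();print(s)
E
```

```text
pics
scene [[489.26029255   0.         277.65995134]
 [  0.         489.26029255 200.24013038]
 [  0.           0.           1.        ]] [[ 0.09985944  0.99499312  0.00409738]
 [ 0.73871791 -0.07137919 -0.67022449]
 [-0.66657629  0.06995505 -0.74214712]] [ -57.48818493 -332.0522036  1520.00062599]
top [[453.10029804   0.         271.33504512]
 [  0.         453.10029804 212.85512552]
 [  0.           0.           1.        ]] [[-0.03032753 -0.99953049 -0.00436348]
 [-0.99805837  0.03051989 -0.05429576]
 [ 0.05440344  0.00270835 -0.99851536]] [  16.21035061  551.16350247 1035.28880893]
{'time_s': 0.1, 'joints': array([73.88286658, 23.94462782, -0.59114567, 92.48069641,  0.26834918,
       63.63975675, -3.03520641]), 'dq': array([ 0.09387033, -0.11865187, -0.01914567,  0.03180272,  0.11380898,
        0.05557063, -0.00894086]), 'effort': array([ 3.17206774e-03, -8.52584982e+01,  6.41201176e-01, -4.26689351e+01,
       -4.88545059e-02,  1.65255263e-02,  1.55151538e-04]), 'eef_pos': array([ 148.36269123, -606.78620568,  204.89780046]), 'eef_rot': array([-1.79936410e+02,  3.77076577e-03,  1.37416212e+01]), 'ft_force': array([ 0.25245138,  0.09161325, -0.11192435]), 'moment': array([-0.01054985, -0.00164365, -0.02355801]), 'grip_width': 94.05124776449222}
```

View pics/scene0.png

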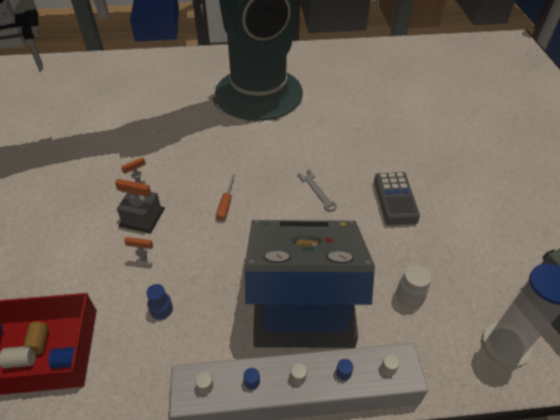

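View pics/top0.png

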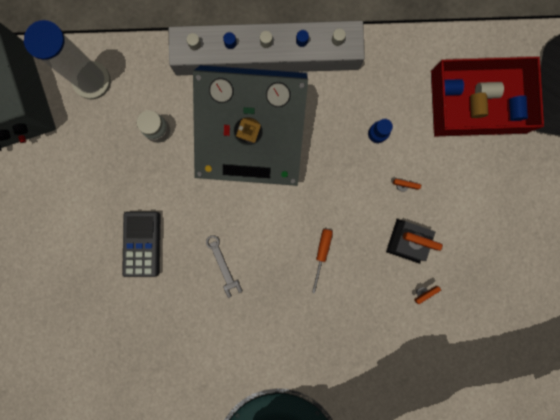

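```bash
python3 - <<'E'
import cv2,numpy as np
t=cv2.imread("pics/top0.png");s=cv2.imread("pics/scene0.png")
def c(im,x0,y0,x1,y1,k):return cv2.resize(im[y0:y1,x0:x1],None,fx=k,fy=k,interpolation=cv2.INTER_CUBIC)
cv2.imwrite("pics/c1.png",np.clip(c(t,375,160,465,310,4)*1.6,0,255).astype('uint8'))
cv2.imwrite("pics/c2.png",np.clip(c(t,185,60,315,190,4.5)*1.6,0,255).astype('uint8'))
cv2.imwrite("pics/c3.png",np.clip(c(s,100,145,180,270,4.8)*1.6,0,255).astype('uint8'))
E
```

```text
(no output)
```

View pics/c1.png

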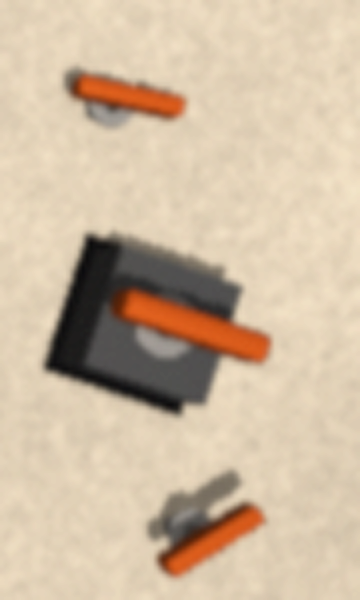

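View pics/c2.png

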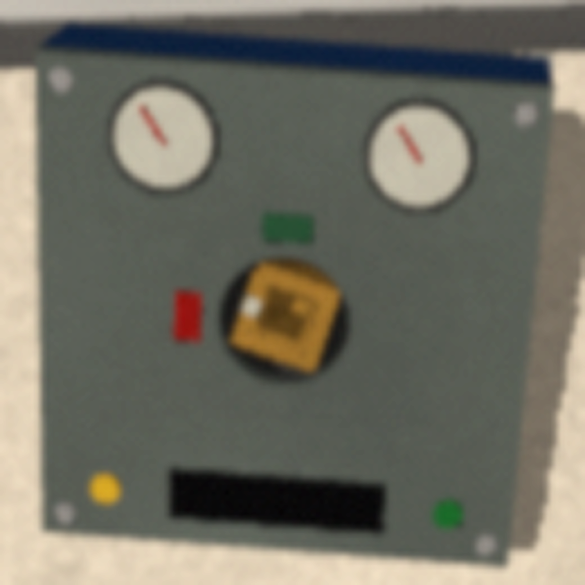

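View pics/c3.png

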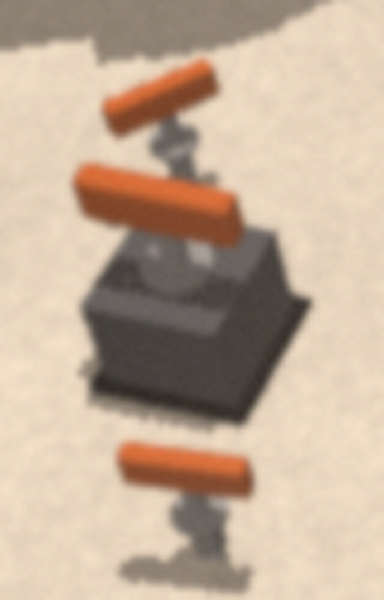

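```bash
cat > h.py <<'E'
import cv2,numpy as np,pickle
from scipy.optimize import least_squares
from scipy.spatial.transform import Rotation as Rn
def proj(s,X):
    X=np.atleast_2d(X); p=(X@np.array(s["R"]).T+s["t"])@np.array(s["camera_matrix"]).T
    return p[:,:2]/p[:,2:]
def ray(s,uv):
    R=np.array(s["R"]);d=np.linalg.inv(s["camera_matrix"])@np.array([uv[0],uv[1],1.]);return -R.T@s["t"],R.T@d
def onz(s,uv,z):
    o,d=ray(s,uv);return o+d*(z-o[2])/d[2]
def tri(pairs):
    A=0;b=0
    for s,uv in pairs:
        o,d=ray(s,uv);d=d/np.linalg.norm(d);P=np.eye(3)-np.outer(d,d);A=A+P;b=b+P@o
    return np.linalg.solve(A,b)
def orange(im):
    h=cv2.cvtColor(im,cv2.COLOR_BGR2HSV);m=cv2.inRange(h,(3,170,80),(14,255,255))
    cs,_=cv2.findContours(m,cv2.RETR_EXTERNAL,cv2.CHAIN_APPROX_NONE);return [c for c in cs if cv2.contourArea(c)>25]
E
python3 - <<'E'
from h import *
S={n:pickle.load(open(n+"0.pkl","rb")) for n in("scene","top")}
for n in S:
    print(n)
    for c in orange(S[n]["frame"]): print(np.round(cv2.boxPoints(cv2.minAreaRect(c)),1).tolist(), cv2.minAreaRect(c), cv2.contourArea(c))
s=S["scene"]["frame"]
cv2.imwrite("pics/c4.png",np.clip(cv2.resize(s[210:350,235:385],None,fx=4,fy=4,interpolation=cv2.INTER_CUBIC)*1.6,0,255).astype('uint8'))
E
```

```text
scene
[[14.0, 331.20001220703125], [42.20000076293945, 315.0], [50.20000076293945, 328.79998779296875], [22.0, 345.0]] ((32.10322189331055, 329.9789123535156), (15.924489974975586, 32.51527404785156), 60.01836013793945) 39.0
[[125.5999984741211, 241.89999389648438], [126.19999694824219, 237.60000610351562], [150.3000030517578, 241.0], [149.6999969482422, 245.39999389648438]] ((137.92999267578125, 241.489990234375), (24.324474334716797, 4.38406229019165), 8.130102157592773) 69.5
[[217.5, 213.10000610351562], [224.89999389648438, 193.1999969482422], [230.1999969482422, 195.1999969482422], [222.6999969482422, 215.0]] ((223.8287811279297, 204.123291015625), (5.61797571182251, 21.1844482421875), 20.556045532226562) 83.0
[[114.9000015258789, 188.5], [116.4000015258789, 179.39999389648438], [147.89999389648438, 184.60000610351562], [146.39999389648438, 193.6999969482422]] ((131.4053955078125, 186.5675506591797), (31.893404006958008, 9.206343650817871), 9.462322235107422) 201.5
[[122.30000305175781, 166.3000030517578], [141.60000610351562, 158.0], [143.1999969482422, 161.8000030517578], [123
[... 513 characters left out ...]
1220703125, 243.39999389648438], [439.79998779296875, 250.60000610351562]] ((423.300048828125, 241.1000213623047), (37.31487274169922, 7.589465618133545), 18.43494987487793) 227.0
[[315.5, 258.8999938964844], [323.1000061035156, 228.5], [332.29998779296875, 230.8000030517578], [324.70001220703125, 261.20001220703125]] ((323.91180419921875, 244.8529510498047), (9.45888900756836, 31.28709602355957), 14.03624439239502) 248.0
[[393.20001220703125, 183.39999389648438], [394.3999938964844, 178.3000030517578], [420.3999938964844, 184.10000610351562], [419.29998779296875, 189.1999969482422]] ((406.83526611328125, 183.74118041992188), (26.682449340820312, 5.206331729888916), 12.528807640075684) 108.5
```

View pics/c4.png

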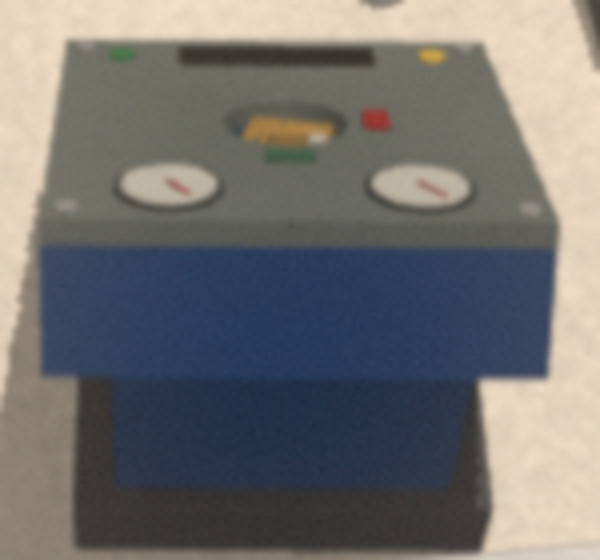

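```bash
python3 - <<'E'
from h import *
S={n:pickle.load(open(n+"0.pkl","rb")) for n in("scene","top")}
T,C=S["top"],S["scene"]
c=95.263
L=np.array([[-c,110,110],[-c,-110,110],[c,110,220],[c,-110,220]])
def X(p,dz=0):
    return Rn.from_euler('z',p[2]).apply(L)+[p[0],p[1],0]
ut=np.array([[194.6,177.8],[297.7,185.3],[193.9,71.6],[307.4,78.9]])
us=np.array([[356,220.75],[251.75,220.25],[374.5,264.75],[245.5,264.75]])
for w in("both","top","scene"):
    f=lambda p:np.r_[(proj(T,X(p))-ut).ravel()*(w!="scene"),(proj(C,X(p))-us).ravel()*(w!="top")]
    r=least_squares(f,[650,0,0]);print(w,r.x[:2],np.degrees(r.x[2]),np.round(r.fun,1))
# key handle
k=tri([(T,(423.3,241.1)),(C,(131.4,186.6))]);print("handle tri",k)
for z in(104,110,118,124):print(z,onz(T,(423.3,241.1),z),onz(C,(131.4,186.6),z))
a=[onz(T,u,114) for u in((405.6,235.2),(441,247))];print("bar yaw",np.degrees(np.arctan2(*(a[1]-a[0])[[1,0]])),np.linalg.norm(a[1]-a[0]))
# stand top
q=np.array([[404.5,220],[435.5,232],[426.3,260.8],[396.3,250.5]]);qs=np.array([[117.1,208.1],[144.8,213.8],[157.3,193.5]])
B=np.array([[35,35],[35,-35],[-35,-35],[-35,35]])
def st(p):
    P=np.c_[B,np.zeros(4)];return Rn.from_euler('z',p[3]).apply(P)+[p[0],p[1],p[2]]
f=lambda p:np.r_[(proj(T,st(p))-q).ravel(), (proj(C,st(p)[[1,0,3]])-qs).ravel()]
r=least_squares(f,[k[0],k[1],63,-.3]);print(r.x[:3],np.degrees(r.x[3]),np.round(r.fun,1))
E
```

```text
both [707.14884346  40.906163  ] -5.911337037361978 [-0.3  0.9  0.2  0.8 -1.5  0.   0.6  0.8 -0.5  0.1 -0.3  0.1  0.7  1.5
 -0.8  0.8]
top [708.40558719  40.37051562] -5.916234280704352 [-0.1  0.3  0.4  0.2 -1.2 -0.6  0.9  0.2 -0.   0.  -0.   0.   0.   0.
 -0.   0. ]
scene [705.49561933  41.50797788] -5.907453865472345 [-0.   0.  -0.   0.  -0.   0.   0.   0.  -0.3 -0.5 -0.1 -0.5  0.9  0.6
 -0.5  0. ]
handle tri [ 477.13275541 -319.13537365  109.80690762]
104 [ 477.05947049 -319.67179559  104.        ] [ 470.95845024 -322.3118079   104.        ]
110 [ 477.16701256 -317.69472012  110.        ] [ 476.89499998 -320.44480109  110.        ]
118 [ 477.31040198 -315.05861949  118.        ] [ 484.81039962 -317.95545868  118.        ]
124 [ 477.41794404 -313.08154401  124.        ] [ 490.74694935 -316.08845187  124.        ]
bar yaw -110.26789549393686 77.41231271113324
[ 477.44001923 -316.21617482   63.95557234] -20.666112792613106 [ 1.   0.6  0.3 -1.1 -0.3  0.3 -0.7  0.2 -0.4  0.3  0.1  0.7  0.6 -0.9]
```

```bash
cat >> h.py <<'E'
# console (x,y,yaw) -> frame: columns uphill, left, normal
def con(x,y,yaw):
    R=Rn.from_euler('z',yaw,degrees=True).as_matrix()
    a=np.radians(30);u=R@[np.cos(a),0,np.sin(a)];l=R@[0,1,0];n=R@[-np.sin(a),0,np.cos(a)]
    return np.array([x,y,165.]),u,l,n
def onplane(s,uv,p,n):
    o,d=ray(s,uv);return o+d*((p-o)@n)/(d@n)
E
python3 - <<'E'
from h import *
S={n:pickle.load(open(n+"0.pkl","rb")) for n in("scene","top")}
T,C=S["top"],S["scene"]
o,u,l,n=con(707.2,40.9,-5.91); m=o-8*n; print("socket",m)
def fl(s,uv,p): X=onplane(s,uv,p,n)-p; return np.round([X@l,X@u],1)
for nm,s,off,k in(("top",T,(185,60),4.5),("scene",C,(235,210),4)):
    im=s["frame"];h=cv2.cvtColor(im,cv2.COLOR_BGR2HSV)
    b=cv2.inRange(h,(12,110,60),(28,255,255))
    cs,_=cv2.findContours(b,cv2.RETR_EXTERNAL,cv2.CHAIN_APPROX_NONE)
    for c in sorted(cs,key=cv2.contourArea)[-3:]:
        r=cv2.minAreaRect(c);print(nm,np.round(r[0],1),np.round(r[1],1),r[2],cv2.contourArea(c))
print("brass corners",[fl(T,(185+x/4.5,60+y/4.5),m) for x,y in((260,263),(343,293),(310,375),(230,343))],"dot",fl(T,(185+250/4.5,60+307/4.5),m))
print("red",fl(T,(185+188/4.5,60+316/4.5),o),"green",fl(T,(185+289/4.5,60+228/4.5),o))
print("scene red",fl(C,(235+376/4,210+120/4),o),"green",fl(C,(235+291/4,210+156/4),o),"dot",fl(C,(235+318/4,210+139/4),m))
print("recess top: ",fl(T,(185+285/4.5,60+320/4.5),o))
E
```

```text
socket [711.17873945  40.48813543 158.07179677]
top [208. 168.] [6. 6.] 90.0 32.5
top [479.5 103. ] [22. 15.] 90.0 295.5
top [248.1 129.7] [20.2 20.9] 18.434946060180664 351.0
scene [438.6  15.1] [31.6 60.2] 87.61405944824219 1079.0
scene [124.1  26.7] [41.5 61.6] 86.18592071533203 1129.0
scene [59.2 29.5] [42.1 49.6] 87.1375961303711 1609.0
brass corners [array([12.1, 24.5]), array([-25.5,  13.6]), array([-12.4, -25.6]), array([ 24.5, -13.2])] dot [15.9  4.1]
red [42.7  0.4] green [-0.8 43.1]
scene red [43.4 -4.1] green [ 0.4 39.1] dot [15.6  0.5]
recess top:  [-0.6  1.7]
```

```bash
cat >> h.py <<'E'
CON=[707.4,40.7,-5.91]
def rpy(R): return Rn.from_matrix(R).as_euler('xyz',degrees=True)
def tool(zt,yt):
    zt=zt/np.linalg.norm(zt);yt=yt-zt*(yt@zt);yt=yt/np.linalg.norm(yt);return np.c_[np.cross(yt,zt),yt,zt]
def keyaxis_tool(v,k):
    """tool R with key in socket at valve angle v (rad), tool y at pointer + k*90deg"""
    o,u,l,n=con(*CON);a=v+k*np.pi/2
    return tool(-n,l*np.cos(a)+u*np.sin(a))
def tip2tcp(tip,n): return tip+n*(84-19)   # grasp pt 84 from tip; TCP 19 nearer tip
def socket():
    o,u,l,n=con(*CON);return o-8*n,n
E
python3 - <<'E'
from h import *
from station import manip
for s in(0,180):
    a=np.radians(-20.4+s);R=tool(np.array([0,0,-1.]),np.array([np.cos(a),np.sin(a),0]))
    for z in (91,250):print("pick",s,np.round(rpy(R),1),np.round(manip.inverse_kinematics([477.2,-317.2,z],rpy(R)),0))
m,n=socket()
for k in range(4):
  for v in(.31,1.57,1.8):
    for d in (-40,60):
      q=manip.inverse_kinematics(tip2tcp(m+d*n,n),rpy(keyaxis_tool(v,k)))
      print(k,v,d,None if q is None else np.round(q,0))
E
```

```text
pick 0 [180.    0.   69.6] [ 47.  28. -21. 105.  13.  49.  -0.]
pick 0 [180.    0.   69.6] [ 48.  18. -22.  96.   7.  67.   4.]
pick 180 [-180.     0.  -110.4] [ -13.   42.   62.  107.  -44.   59. -133.]
pick 180 [-180.     0.  -110.4] [ -15.   27.   62.   99.  -25.   70. -147.]
0 0.31 -40 [ 34.  30. -56. 108.  60.  38.  11.]
0 0.31 60 [ 31.  13. -47. 109.  33.  37.  30.]
0 1.57 -40 [ 24.  25. -42. 108.  51.  33. -55.]
0 1.57 60 [ 33.  14. -50. 109.  35.  37. -43.]
0 1.8 -40 [ 22.  24. -39. 108.  49.  32. -67.]
0 1.8 60 [ 36.  15. -54. 109.  37.  38. -58.]
1 0.31 -40 [ 21.  24. -38. 108.  48.  31. -71.]
1 0.31 60 [ 36.  15. -55. 109.  37.  38. -63.]
1 1.57 -40 [   5.   21.  -18.  109.   34.   26. -133.]
1 1.57 60 [  22.   12.  -37.  109.   29.   36. -128.]
1 1.8 -40 [   2.   20.  -13.  109.   30.   25. -143.]
1 1.8 60 [  20.   11.  -35.  110.   28.   35. -141.]
2 0.31 -40 [   0.   20.  -12.  109.   29.   25. -147.]
2 0.31 60 [  19.   11.  -34.  110.   27.   35. -145.]
2 1.57 -40 [ 38.  33. -62. 108.  65.  42. 116.]
2 1.57 60 [ 42.  17. -62. 109.  42.  40. 132.]
2 1.8 -40 [ 38.  33. -62. 108.  65.  42. 103.]
2 1.8 60 [ 42.  17. -62. 109.  42.  40. 119.]
3 0.31 -40 [ 38.  33. -62. 108.  65.  42.  98.]
3 0.31 60 [ 42.  17. -62. 109.  42.  40. 114.]
3 1.57 -40 [ 40.  35. -66. 108.  68.  45.  25.]
3 1.57 60 [ 39.  16. -58. 109.  39.  39.  43.]
3 1.8 -40 [ 36.  31. -59. 108.  62.  40.  14.]
3 1.8 60 [ 32.  14. -49. 109.  34.  37.  34.]
```

```bash
python3 - <<'E'
from h import *
from station import manip
a=np.radians(-20.4);R=tool(np.array([0,0,-1.]),np.array([np.cos(a),np.sin(a),0]));r=rpy(R)
manip.move_to([477.2,-317.2,220],r)
manip.move_l([477.2,-317.2,92],150)
s=manip.sense();print(s["time_s"],s["eef_pos"],s["ft_force"])
manip.move_gripper(0)
s=manip.sense();print(s["time_s"],s["grip_width"],s["eef_pos"],s["ft_force"],s["moment"])
for n in("scene","top"):
    p=manip.snapshot(n);pickle.dump(p,open(n+"1.pkl","wb"));f=p["frame"]
    c=f[150:300,370:480] if n=="top" else f[110:260,80:200]
    cv2.imwrite(f"pics/{n}1.png",np.clip(cv2.resize(c,None,fx=4,fy=4)*1.5,0,255).astype('uint8'))
E
```

```text
2.7083 [ 477.62420296 -317.50773556   92.82187372] [-0.10408073 -0.09384692  0.09738882]
3.8833 15.777777004067978 [ 477.13024461 -317.16207641   91.9119079 ] [-0.03748252  0.20336392 -1.5657969 ] [-0.08769677 -0.02991738  0.00515968]
```

View pics/scene1.png

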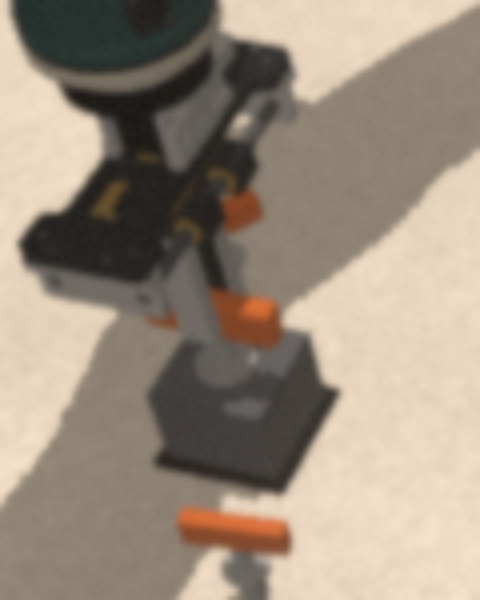

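```bash
python3 - <<'E'
from h import *
from station import manip
manip.move_l([477.2,-317.2,150],100)
s=manip.sense();print(s["time_s"],s["grip_width"],s["ft_force"],s["moment"])
manip.move_l([477.2,-317.2,290],200)
m,n=socket()
R=keyaxis_tool(.31,0)
manip.move_to(tip2tcp(m+60*n,n),rpy(R))
manip.wait(.3)
s=manip.sense();print(s["time_s"],s["grip_width"],s["eef_pos"],tip2tcp(m+60*n,n),s["joints"],s["ft_force"],s["moment"])
for n in("scene","top"):
    p=manip.snapshot(n);pickle.dump(p,open(n+"2.pkl","wb"));f=p["frame"]
    c=f[50:250,170:340] if n=="top" else f[150:350,220:390]
    cv2.imwrite(f"pics/{n}2.png",np.clip(cv2.resize(c,None,fx=3,fy=3,interpolation=cv2.INTER_CUBIC)*1.5,0,255).astype('uint8'))
E
```

```text
4.7167 15.720771682066859 [ 0.44633047 -0.01627353 -2.04793319] [-0.06942328 -0.0395455   0.02154638]
7.35 15.849365063089563 [649.26578386  46.18304642 266.30483999] [649.21093561  46.7235194  266.32497224] [ 35.6801974   14.75778347 -53.67033109 109.13663181  36.61114316
  38.24724807  27.70338531] [-0.36112559 -0.06536966 -0.14893907] [0.04104366 0.44878892 0.00739154]
```

View pics/scene2.png

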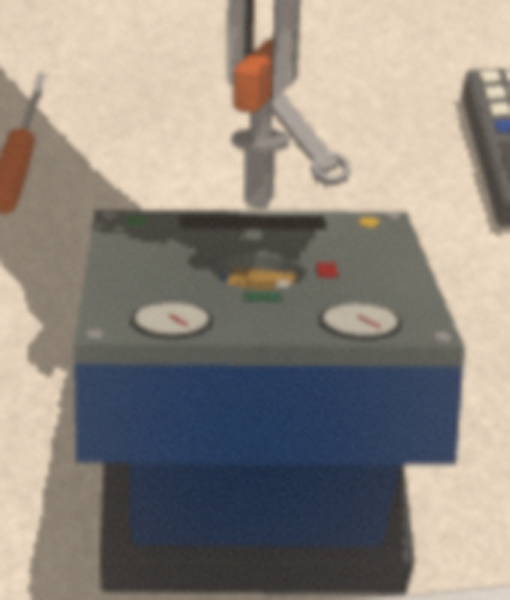

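View pics/top2.png

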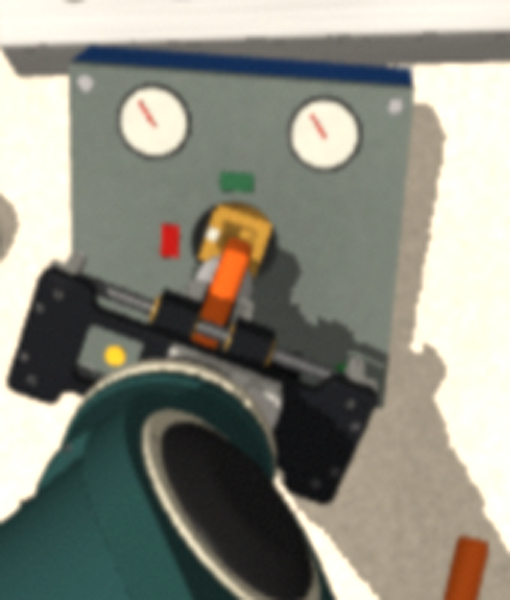

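```bash
python3 - <<'E'
from h import *
from station import manip
s=manip.sense();R=Rn.from_euler('xyz',s["eef_rot"],degrees=True).as_matrix()
tip=s["eef_pos"]+R[:,2]*65
m,n=socket();print("angle err",np.degrees(np.arccos(-R[:,2]@n)), (tip-m)@n, tip-m-n*((tip-m)@n))
for nm in("scene","top"):
    p=pickle.load(open(nm+"2.pkl","rb"));d=-R[:,2]
    off,=[(220,150) if nm=="scene" else (170,50)]
    q=lambda X:np.round((proj(p,X)-off)*3,0).tolist()
    print(nm,"tip",q(tip),"shoulder",q(tip+40*d),"handle",q(tip+84*d),"top",q(tip+98*d),"bar ends",q(np.array([tip+98*d+R[:,0]*40,tip+98*d-R[:,0]*40])),"socket",q(m))
E
```

```text
angle err 0.01337918245132064 59.96532081754733 [-0.00197986 -0.25790886  0.01419505]
scene tip [[260.0, 195.0]] shoulder [[262.0, 134.0]] handle [[264.0, 64.0]] top [[264.0, 42.0]] bar ends [[280.0, 27.0], [247.0, 57.0]] socket [[259.0, 284.0]]
top tip [[228.0, 269.0]] shoulder [[222.0, 290.0]] handle [[215.0, 314.0]] top [[212.0, 322.0]] bar ends [[189.0, 382.0], [236.0, 259.0]] socket [[235.0, 242.0]]
```

```bash
python3 - <<'E'
from h import *
from station import manip
s=manip.sense();R=Rn.from_euler('xyz',s["eef_rot"],degrees=True).as_matrix();d=-R[:,2]
tip=s["eef_pos"]+R[:,2]*65
outs=[]
for nm,(x0,y0,w,h) in (("top",(225,110,48,64)),("scene",(285,150,48,75))):
    p=pickle.load(open(nm+"2.pkl","rb"));k=8
    im=np.clip(cv2.resize(p["frame"][y0:y0+h,x0:x0+w],None,fx=k,fy=k,interpolation=cv2.INTER_CUBIC)*1.6,0,255).astype('uint8')
    raw=im.copy()
    for (z,c) in((70,(255,0,0)),(98,(0,255,0))):
        P=np.array([tip+z*d+sx*8*R[:,1]+sy*40*R[:,0] for sx,sy in((1,1),(1,-1),(-1,-1),(-1,1))])
        q=((proj(p,P)-[x0,y0]+.5)*k).astype(int);cv2.polylines(im,[q.reshape(-1,1,2)],True,c,1)
    for z,rr,c in((0,6,(255,0,255)),(45,18,(255,255,0))):
        t=np.linspace(0,2*np.pi,25);P=tip+z*d+rr*(np.cos(t)[:,None]*R[:,0]+np.sin(t)[:,None]*R[:,1])
        cv2.polylines(im,[((proj(p,P)-[x0,y0]+.5)*k).astype(int).reshape(-1,1,2)],True,c,1)
    cv2.imwrite(f"pics/ov_{nm}.png",np.hstack([raw,im])[:600])
E
```

```text
(no output)
```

View pics/ov_top.png

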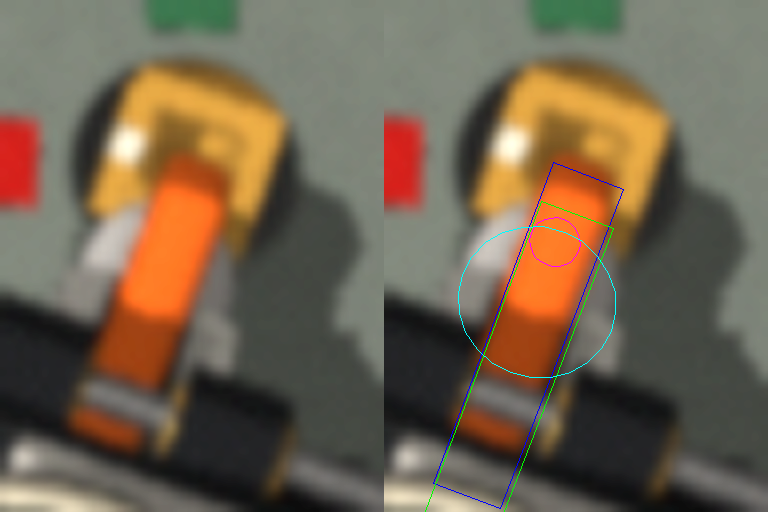

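View pics/ov_scene.png

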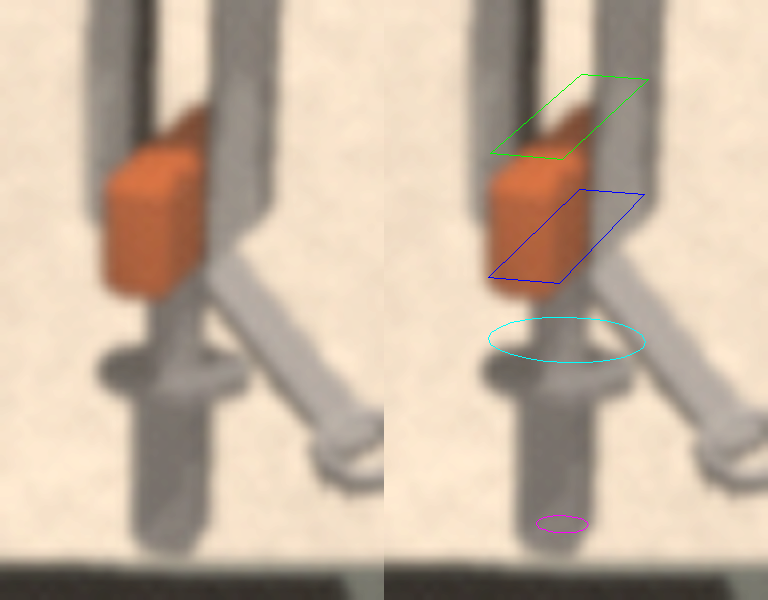

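```bash
python3 - <<'E'
from h import *
for nm,(x0,y0,w,h) in (("top",(230,122,34,46)),("scene",(292,162,28,62))):
    p=pickle.load(open(nm+"2.pkl","rb"));k=13 if nm=="top" else 9.5
    im=np.clip(cv2.resize(p["frame"][y0:y0+h,x0:x0+w],None,fx=k,fy=k,interpolation=cv2.INTER_NEAREST)*(1.2 if nm=="top" else 1.6),0,255).astype('uint8')
    for i in range(0,w,4): cv2.putText(im,str(x0+i),(int(i*k),10),0,.35,(255,255,255),1)
    for j in range(0,h,4): cv2.putText(im,str(y0+j),(0,int((j+.7)*k)),0,.35,(255,0,0),1)
    cv2.imwrite(f"pics/z_{nm}.png",im)
E
```

```text
(no output)
```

View pics/z_top.png

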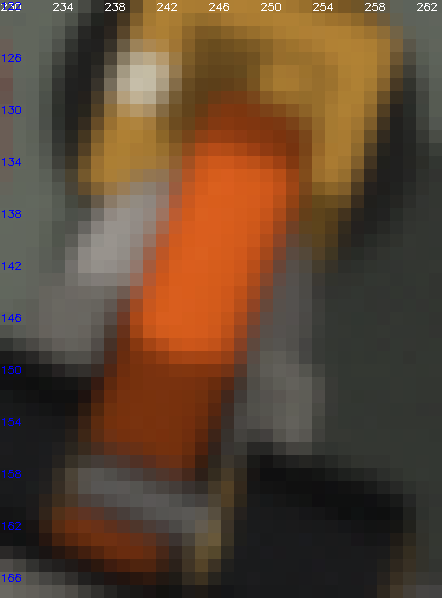

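View pics/z_scene.png

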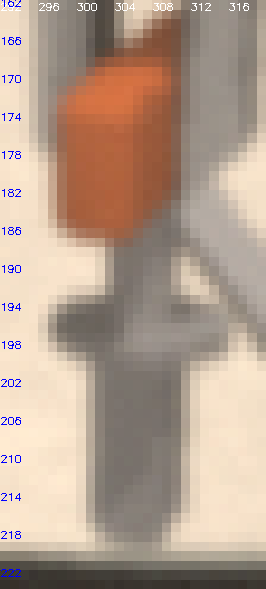

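```bash
python3 - <<'E'
from h import *
from station import manip
s=manip.sense();R=Rn.from_euler('xyz',s["eef_rot"],degrees=True).as_matrix()
g=s["eef_pos"]-R[:,2]*19
C=pickle.load(open("scene2.pkl","rb"));T=pickle.load(open("top2.pkl","rb"))
# key coords: x->tool y, z->-tool z, y-> x cross: y = z cross x
B=np.c_[R[:,1],np.cross(-R[:,2],R[:,1]),-R[:,2]]
# near end of bar (towards +u): sign
o,u,l,n=con(*CON); sg=np.sign(B[:,1]@u);print("sg",sg)
e=40*sg
def kp(P,ph,a,b):  # rotate about key x by ph around handle centre, shift a along y, b along z
    Rx=Rn.from_euler('x',ph).as_matrix();P=np.atleast_2d(P)-[0,0,84]
    return g+((P@Rx.T)+[0,a,b])@B.T
def tipnear(ph,a,b,s): # lowest silhouette of neck & shank: max row over corners
    P=[[x,y,0] for x in(-6,6) for y in(-6,6)]+[[x,y,4] for x in(-8,8) for y in(-8,8)]
    return proj(s,kp(P,ph,a,b))[:,1].max()
scp=[([0,0,42.5],(305.7,196.5),1),([8,e,70],None,1),]
def f(p,full=False):
    ph,a,b=p[:3];oc=p[3:5];ot=p[5:7];r=[]
    q=proj(C,kp([0,0,42.5],ph,a,b))[0]+oc-[305.7,196.4];r+=list(q)
    qs=proj(C,kp([[8,e,70],[-8,e,70]],ph,a,b))+oc
    qs=qs[np.argsort(qs[:,0])]-[[297.0,187],[305.2,187.6]];r+=list(qs.ravel())
    q=proj(C,kp([[0,e,98]],ph,a,b))[0]+oc-[301.5,171.5];r+=[.5*q[1]]
    r+=[tipnear(ph,a,b,C)+oc[1]-219.0]
    qs=proj(T,kp([[8,e,70],[-8,e,70]],ph,a,b))+ot
    qs=qs[np.argsort(qs[:,0])]-[[244.5,128.7],[252.5,131.6]];r+=list(qs.ravel())
    qs=proj(T,kp([[8,e,98],[-8,e,98]],ph,a,b))+ot
    qs=qs[np.argsort(qs[:,0])]-[[243.5,132.2],[252.,135]];r+=list(.7*qs.ravel())
    return np.r_[r,oc/1.2,ot/1.2]
for x0 in([0]*7,[.2]+[0]*6,[-.2]+[0]*6):
    r=least_squares(f,x0);print(np.degrees(r.x[0]),np.round(r.x[1:],2),r.cost,np.round(r.fun,1))
tip=kp([0,0,0],*r.x[:3])[0];m,n=socket();d=tip-m;print("tip rel socket l,u,n",d@l,d@u,d@n)
E
```

```text
sg -1.0
0.14377226823546047 [-1.06 -4.86 -0.74 -0.   -1.44 -0.33] 2.5661133349602974 [ 0.7 -0.5 -0.4  0.   0.2  0.3  0.2  0.   0.2 -0.6  0.8 -0.1 -0.2  0.4
  0.1  0.9 -0.6 -0.  -1.2 -0.3]
0.14376699099113097 [-1.06 -4.86 -0.74 -0.   -1.44 -0.33] 2.5661133348036773 [ 0.7 -0.5 -0.4  0.   0.2  0.3  0.2  0.   0.2 -0.6  0.8 -0.1 -0.2  0.4
  0.1  0.9 -0.6 -0.  -1.2 -0.3]
0.1437669289153666 [-1.06 -4.86 -0.74 -0.   -1.44 -0.33] 2.566113334819688 [ 0.7 -0.5 -0.4  0.   0.2  0.3  0.2  0.   0.2 -0.6  0.8 -0.1 -0.2  0.4
  0.1  0.9 -0.6 -0.  -1.2 -0.3]
tip rel socket l,u,n -0.5186187973976828 0.841013140138835 55.10180099507439
```

```bash
python3 - <<'E'
from h import *
from station import manip
o,u,l,n=con(*CON); m,_=socket()
r=rpy(keyaxis_tool(.31,0))
manip.move_l(tip2tcp(m+14*n,n)-.4*u,80,rot=r)
s0=manip.sense();f0=s0["ft_force"]
for d in list(range(11,-40,-3)):
    p=tip2tcp(m+d*n,n)-.4*u
    manip.move_l(p,40)
    s=manip.sense();f=s["ft_force"]-f0;e=s["eef_pos"]-p
    print(d,round(s["time_s"],2),"f l,u,n",np.round([f@l,f@u,f@n],1),"e",np.round([e@l,e@u,e@n],1),np.round(s["moment"]-s0["moment"],2))
    if np.linalg.norm(f)>12: break
E
```

```text
11 8.43 f l,u,n [-0.7 -1.1 -0.9] e [-0.1  0.1  0.2] [-0.04 -0.01 -0.05]
8 8.68 f l,u,n [-1.  -0.5  0.1] e [-0.1 -0.1 -0.1] [-0.04  0.05 -0.01]
5 8.93 f l,u,n [-1.  -1.2  0.1] e [ 0.  -0.1 -0.2] [-0.05 -0.    0.  ]
2 9.18 f l,u,n [-0.3 -1.3 -0. ] e [ 0.  -0.2 -0.2] [ 0.02  0.24 -0.01]
-1 9.43 f l,u,n [ 0.3 -1.5 -0.6] e [-0.  -0.2 -0.2] [0.06 0.4  0.02]
-4 9.68 f l,u,n [-0.4 -1.7 -0.6] e [ 0.  -0.2 -0.2] [0.04 0.44 0.05]
-7 9.93 f l,u,n [-0.6 -2.8 -1.7] e [-0.  -0.1 -0.2] [0.1  0.57 0.07]
-10 10.18 f l,u,n [ 0.3 -3.1 -1.3] e [-0.  -0.1 -0.2] [0.15 0.59 0.09]
-13 10.43 f l,u,n [-0.9 -2.3 -1.5] e [-0.  -0.1 -0.2] [0.24 0.66 0.1 ]
-16 10.68 f l,u,n [ 0.4 -2.3 -2.5] e [ 0.  -0.1 -0.2] [0.22 0.65 0.06]
-19 10.93 f l,u,n [-0.1 -2.8 -1.8] e [-0.  -0.1 -0.2] [0.28 0.78 0.09]
-22 11.18 f l,u,n [ 1.1 -2.8 -1.6] e [-0.1 -0.  -0.1] [0.26 0.84 0.17]
-25 11.43 f l,u,n [ 0.7 -4.4 -2.4] e [-0.  -0.1 -0.1] [0.25 0.84 0.19]
-28 11.68 f l,u,n [ 0.3 -3.6 -2.3] e [-0.  -0.1 -0.1] [0.33 0.88 0.2 ]
-31 11.93 f l,u,n [ 1.1 -3.5 -2.3] e [ 0.  -0.1 -0.1] [0.34 0.96 0.16]
-34 12.18 f l,u,n [-1.3 -5.   9.8] e [0.1 0.4 0.5] [0.02 1.23 0.01]
-37 12.43 f l,u,n [-3.  -5.1 22.8] e [-0.2  1.4  1.2] [-0.72  1.14 -0.38]
```

```bash
python3 - <<'E'
from h import *
from station import manip
o,u,l,n=con(*CON); m,_=socket()
p=tip2tcp(m-35.5*n,n)-1.0*u
manip.move_l(p,40)
for v in [.31,.5,.7,.9,1.1,1.3,1.45,1.55]:
    try: manip.move_l(p,40,rot=rpy(keyaxis_tool(v,0)))
    except manip.Unreachable as ex: print(v,ex);break
    s=manip.sense();f=s["ft_force"];e=s["eef_pos"]-p;M=s["moment"]
    R=Rn.from_euler('xyz',s["eef_rot"],degrees=True).as_matrix()[:,1]
    print(v,round(s["time_s"],2),"f",np.round([f@l,f@u,f@n],1),"e",np.round([e@l,e@u,e@n],1),"M",np.round([M@l,M@u,M@n],2),"ang",round(np.arctan2(R@u,R@l),3),"j7",round(s["joints"][6]),s["grip_width"])
    if np.linalg.norm(f)>40: break
for nm in("scene","top"):
    p=manip.snapshot(nm);pickle.dump(p,open(nm+"3.pkl","wb"));f=p["frame"]
    c=f[50:250,170:340] if nm=="top" else f[150:350,220:390]
    cv2.imwrite(f"pics/{nm}3.png",np.clip(cv2.resize(c,None,fx=3,fy=3,interpolation=cv2.INTER_CUBIC)*1.5,0,255).astype('uint8'))
E
```

```text
0.31 12.93 f [-0.5 -0.5 -0.9] e [-0.   0.  -0.1] M [ 0.42 -0.04 -0.01] ang 0.31 j7 16 15.495135490901463
0.5 13.27 f [ 0.7  3.9 -3.2] e [0.1 0.7 0.1] M [-0.61  0.08  0.01] ang 0.5 j7 6 15.814986547313723
0.7 13.62 f [-0.3  3.5 -2.8] e [0.1 0.6 0.1] M [-0.9  -0.05  0.02] ang 0.698 j7 -4 15.588791674947098
0.9 13.97 f [-0.5  4.1 -1.1] e [0.  0.5 0.1] M [-1.02 -0.17 -0.01] ang 0.896 j7 -14 15.804711449310986
1.1 14.32 f [-0.1  5.6 -0. ] e [-0.   0.3  0.1] M [-1.12 -0.25  0.01] ang 1.095 j7 -25 16.175531842945695
1.3 14.67 f [-1.4  5.3  0.1] e [-0.   0.2  0.1] M [-1.23 -0.5   0.07] ang 1.294 j7 -35 15.828510880376855
1.45 14.97 f [-1.9  4.7  1. ] e [-0.   0.1  0. ] M [-1.27 -0.67  0.06] ang 1.443 j7 -42 15.975238774540278
1.55 15.22 f [-2.5  5.7  1.9] e [-0.   0.1  0. ] M [-1.27 -0.64 -0.  ] ang 1.544 j7 -48 15.63998283223376
```

View pics/top3.png

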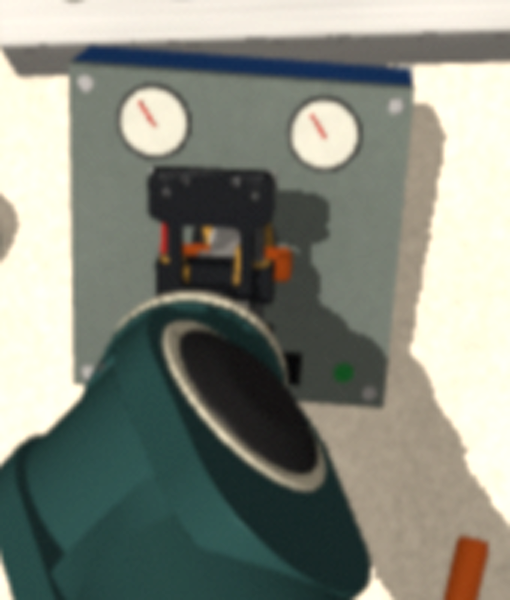

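View pics/scene3.png

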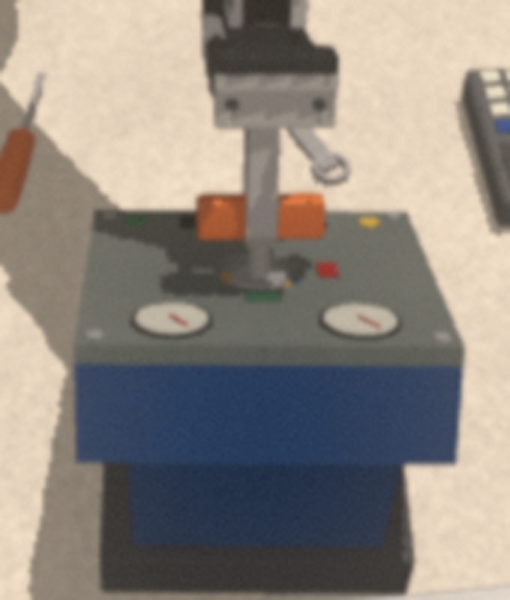

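```bash
python3 - <<'E'
from h import *
from station import manip
o,u,l,n=con(*CON); m,_=socket()
p=tip2tcp(m-35.5*n,n)-0.8*u
for v in [1.6,1.65,1.7,1.75,1.8,1.85,1.9,1.95]:
    try: manip.move_l(p,40,rot=rpy(keyaxis_tool(v,0)))
    except manip.Unreachable as ex: print(v,ex);break
    manip.wait(.15)
    s=manip.sense();f=s["ft_force"];e=s["eef_pos"]-p;M=s["moment"]
    R=Rn.from_euler('xyz',s["eef_rot"],degrees=True).as_matrix()[:,1]
    print(v,round(s["time_s"],2),"f",np.round([f@l,f@u,f@n],1),"e",np.round([e@l,e@u,e@n],1),"M",np.round([M@l,M@u,M@n],2),"ang",round(np.arctan2(R@u,R@l),3),"j7",round(s["joints"][6]),round(s["grip_width"],1))
    if np.linalg.norm(f)>40 or abs(M@n)>.8: break
for nm in("scene","top"):
    p=manip.snapshot(nm);pickle.dump(p,open(nm+"4.pkl","wb"));f=p["frame"]
    c=f[100:180,210:300] if nm=="top" else f[200:260,260:350]
    cv2.imwrite(f"pics/{nm}4.png",np.clip(cv2.resize(c,None,fx=7,fy=7,interpolation=cv2.INTER_CUBIC)*1.5,0,255).astype('uint8'))
E
```

```text
1.6 15.72 f [-2.   4.7  2.7] e [-0.1 -0.1 -0. ] M [-0.96 -0.8   0.03] ang 1.598 j7 -50 15.9
1.65 16.12 f [-2.5  4.3  2.5] e [-0.1 -0.1 -0. ] M [-0.81 -0.85  0.07] ang 1.649 j7 -53 15.6
1.7 16.52 f [-3.1  4.7  2.5] e [-0.1 -0.1 -0. ] M [-0.7  -0.95  0.07] ang 1.699 j7 -55 15.7
1.75 16.92 f [-3.6  3.   2.8] e [-0.1 -0.1 -0.1] M [-0.58 -0.97  0.05] ang 1.749 j7 -58 15.9
1.8 17.32 f [-3.2  2.7  1.2] e [ 0.  -0.1 -0. ] M [-0.54 -1.02  0.37] ang 1.798 j7 -61 15.7
1.85 17.72 f [-2.4  3.5  0.5] e [ 0.1 -0.1 -0. ] M [-0.44 -0.67  0.69] ang 1.848 j7 -63 16.1
1.9 18.12 f [ 0.8  3.  -0.3] e [ 0.4 -0.1  0. ] M [-0.35  0.1   0.67] ang 1.898 j7 -66 17.0
1.95 18.52 f [ 0.1  2.4 -0. ] e [ 0.1 -0.1  0. ] M [-0.12  0.06  0.88] ang 1.948 j7 -68 17.0
```

View pics/scene4.png

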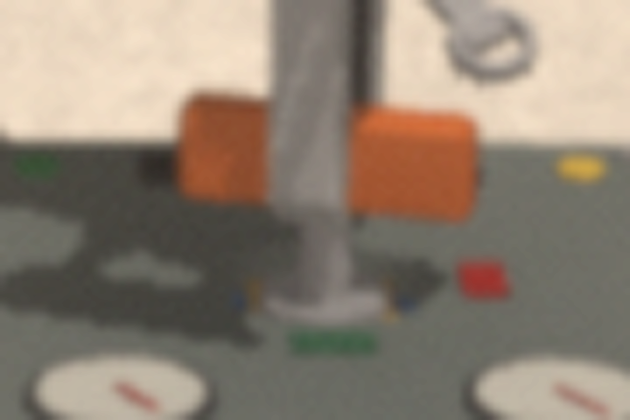

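View pics/top4.png

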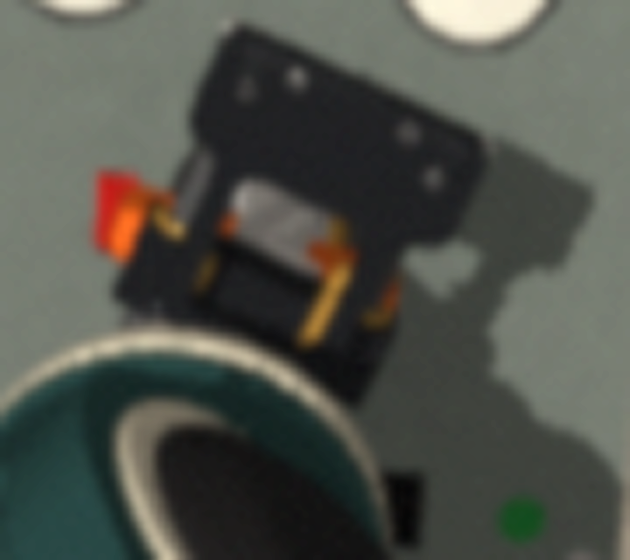

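```bash
python3 - <<'E'
from h import *
from station import manip
o,u,l,n=con(*CON); m,_=socket()
r=rpy(keyaxis_tool(1.76,0))
p=tip2tcp(m-35.5*n,n)-0.8*u
manip.move_l(p,40,rot=r); manip.wait(.2)
def st(d):
    s=manip.sense();f=s["ft_force"];M=s["moment"]
    print(d,round(s["time_s"],2),"f",np.round([f@l,f@u,f@n],1),"M",np.round([M@l,M@u,M@n],2),round(s["grip_width"],1));return f@n
st("back")
for d in(-36.5,-37.5,-38.5,-39.5,-40.5):
    manip.move_l(tip2tcp(m+d*n,n)-.8*u,20)
    if st(d)>22: break
manip.move_gripper(45); manip.wait(.2); st("open")
manip.move_l(tip2tcp(m+40*n,n)-.8*u,120)
manip.move_l(tip2tcp(m+60*n,n)-.8*u+np.array([-60,0,60]),150)
q=manip.sense()["joints"];print(q)
for nm in("scene","top"):
    p=manip.snapshot(nm);pickle.dump(p,open(nm+"5.pkl","wb"));f=p["frame"]
    c=f[60:190,185:315] if nm=="top" else f[200:290,240:380]
    cv2.imwrite(f"pics/{nm}5.png",np.clip(cv2.resize(c,None,fx=4.6,fy=4.6,interpolation=cv2.INTER_CUBIC)*1.5,0,255).astype('uint8'))
E
```

```text
back 19.16 f [-0.9  0.4 -0.6] M [ 0.18 -0.13  0.02] 16.3
-36.5 19.41 f [-1.8 -2.1 15.2] M [ 1.   -0.56  0.15] 15.7
-37.5 19.66 f [-2.5 -5.4 28. ] M [ 1.96 -0.59  0.27] 15.8
open 20.5 f [-0.8  0.   0.1] M [ 0.4  -0.   -0.04] 45.0
[ 2.41941746e+01  1.52002203e-02 -3.65189622e+01  1.12083755e+02
  1.40628150e+01  4.00694153e+01 -3.76314996e+01]
```

View pics/scene5.png

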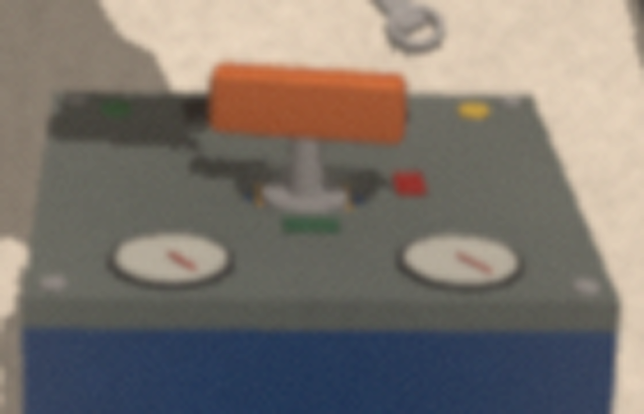

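View pics/top5.png

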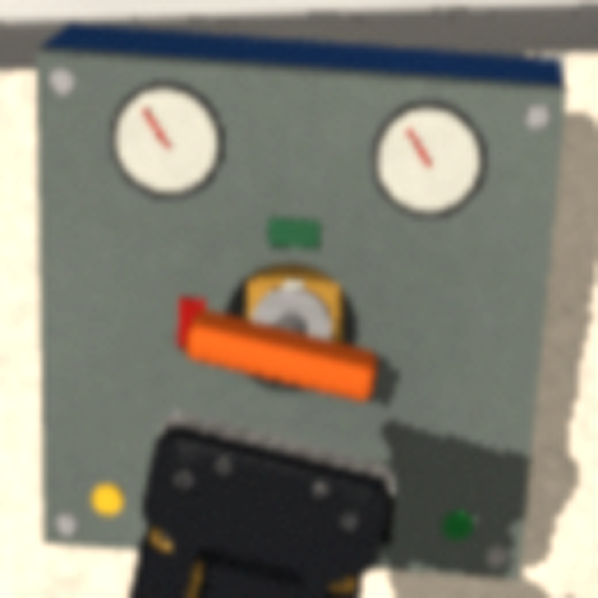

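```bash
python3 - <<'E'
from h import *
C=pickle.load(open("scene5.pkl","rb"));T=pickle.load(open("top5.pkl","rb"))
o,u,l,n=con(*CON); m,_=socket()
def fl(s,uv,p): X=onplane(s,uv,p,n)-p; return np.round([X@l,X@u],1)
z=lambda x,y:(185+x/4.6-.4,60+y/4.6-.4)
print("dot",fl(T,z(292,285),m),"TL,TR brass",fl(T,z(248,278),m),fl(T,z(342,283),m),"green",fl(T,z(295,233),o))
for h in(44,50):
    im=np.clip(cv2.resize(C["frame"][205:260,270:345],None,fx=8,fy=8,interpolation=cv2.INTER_CUBIC)*1.5,0,255).astype('uint8')
    a=1.571+.17
    y=-u*np.sin(a+np.pi/2)-l*np.cos(a+np.pi/2);x=l*np.cos(a)+u*np.sin(a)
    P=np.array([m+(h-44+zz)*n+sx*8*x+sy*40*y for zz in(30,58) for sx,sy in((1,1),(1,-1),(-1,-1),(-1,1))])
    q=((proj(C,P)-[270,205]+.5)*8).astype(int)
    for i in(0,4):cv2.polylines(im,[q[i:i+4].reshape(-1,1,2)],True,(255,255,0),1)
    for zz in(0,5):
        t=np.linspace(0,6.3,30);P=m+(h-44+zz)*n+18*(np.cos(t)[:,None]*l+np.sin(t)[:,None]*u)
        cv2.polylines(im,[((proj(C,P)-[270,205]+.5)*8).astype(int).reshape(-1,1,2)],True,(255,0,255),1)
    cv2.imwrite(f"pics/seat{h}.png",im)
E
```

```text
dot [ 1.4 18.7] TL,TR brass [20.7 20.4] [-20.3  21.1] green [ 0.4 43.6]
```

View pics/seat44.png

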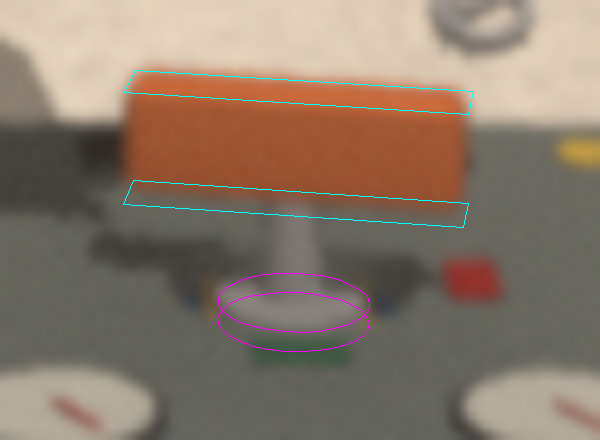

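```bash
python3 - <<'E'
from h import *
T=pickle.load(open("top5.pkl","rb"))
o,u,l,n=con(*CON); m,_=socket()
x0,y0=220,110
im=np.clip(cv2.resize(T["frame"][y0:y0+50,x0:x0+60],None,fx=10,fy=10,interpolation=cv2.INTER_CUBIC)*1.3,0,255).astype('uint8')
a=1.571+.12
y=-u*np.sin(a+np.pi/2)-l*np.cos(a+np.pi/2);x=l*np.cos(a)+u*np.sin(a)
P=np.array([m+zz*n+sx*8*x+sy*40*y for zz in(30,58) for sx,sy in((1,1),(1,-1),(-1,-1),(-1,1))])
q=((proj(T,P)-[x0,y0]+.5)*10).astype(int)
for i in(0,4):cv2.polylines(im,[q[i:i+4].reshape(-1,1,2)],True,(255,255,0),1)
t=np.linspace(0,6.3,30);P=m+5*n+18*(np.cos(t)[:,None]*l+np.sin(t)[:,None]*u)
cv2.polylines(im,[((proj(T,P)-[x0,y0]+.5)*10).astype(int).reshape(-1,1,2)],True,(255,0,255),1)
P=np.array([m+20*(i*l+j*u) for i,j in((1,1),(1,-1),(-1,-1),(-1,1))])
cv2.polylines(im,[((proj(T,P)-[x0,y0]+.5)*10).astype(int).reshape(-1,1,2)],True,(0,255,0),1)
cv2.imwrite("pics/seatT.png",im)
E
```

```text
(no output)
```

View pics/seatT.png

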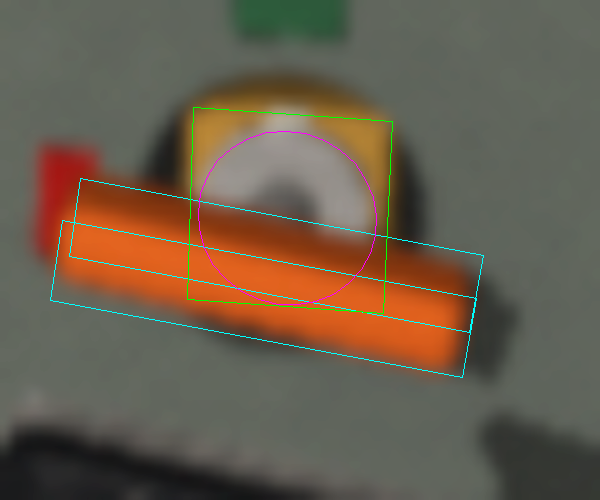

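```bash
python3 - <<'E'
from h import *
a=pickle.load(open("scene0.pkl","rb"))["frame"];b=pickle.load(open("scene5.pkl","rb"))["frame"]
cv2.imwrite("pics/full5.png",b)
for f in(a,b): print([tuple(np.round(cv2.minAreaRect(c)[0],1)) for c in orange(f)])
from station import manip
s=manip.sense();print(s["time_s"],s["ft_force"],s["eef_pos"])
E
```

```text
[(np.float64(32.1), np.float64(330.0)), (np.float64(137.9), np.float64(241.5)), (np.float64(223.8), np.float64(204.1)), (np.float64(131.4), np.float64(186.6)), (np.float64(132.7), np.float64(164.0))]
[(np.float64(32.0), np.float64(329.9)), (np.float64(137.9), np.float64(241.8)), (np.float64(306.3), np.float64(221.9)), (np.float64(221.6), np.float64(209.9)), (np.float64(132.4), np.float64(163.3))]
22.2333 [ 0.03649622 -0.3300223   0.74799713] [588.64989795  46.75438152 324.86344835]
```

View pics/full5.png

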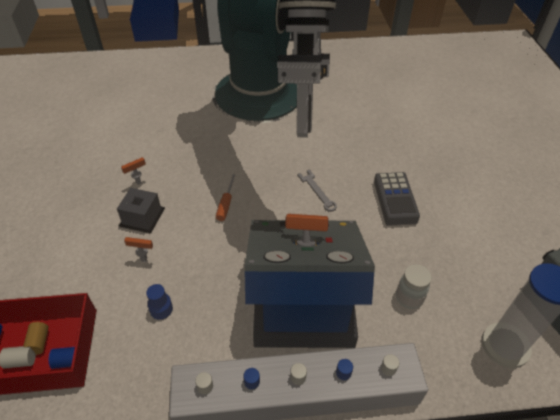

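```bash
python3 -c "
from station import manip
print(manip.sign_off())"
```

```text
the job is handed in; nothing more can be done
None
```

The key is home in the socket, the valve is turned clockwise to its stop at the green mark, and the key is released. I handed the job in at about 22 s of the 58 s allowed.

**What I did:** I lifted the large key out of its stand and pushed it in along the sloping axis. The shoulder met the spindle face about 6 mm before the commanded depth. That fits the key sitting about 5 mm low in the grip. I then turned until the torque rose from about 0.05 to 0.9 N m, which I took as the stop. After easing back, I pressed the key home at 28 N, let go and backed clear.

**Last checks that agreed:**
- **Valve:** the spindle's square lines up with the console to about 1°, and its pointer is at the green mark.
- **Seating:** the shoulder disc and the top of the handle appear within about 1 mm of the fully home position.
- **Release:** the arm is clear, with wrist force near zero.
- **Bystanders:** everything looks unmoved, including the two small keys.

**Checks that disagreed:**
- **Cameras:** the two cameras disagreed by about 3 to 6 mm on where the key was sideways, so I relied on the arm's own position there.
- **Handle edge:** in the side view, the lower edge of the handle is about 2 pixels higher than predicted. This could be its rounded edge or a slight lean within the socket's play; the top view showed no lean.
- **Screwdriver:** its colour mask shifted by about 6 pixels, which I put down to the arm's shadow, as it looks unmoved by eye.

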